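Weed out the tired spring clips

TASK

Five look-alike spring clips on the clip board each hold a gauge card, and two of the clips have tired springs that let their card slide easily. Find them by tugging lightly on the card tabs towards the robot, so that the cards in the three sound clips stay in place, and draw the two tired clips' cards out and put them down in the long green tray in front of the board. Leave the other three cards in their clips and everything else on the bench where it is.

Things in the scene. Friction and masses are not known exactly. Their poses are not given: they have to be found in the camera images.
- board: fixed oak clip board, 12 mm thick, 180 x 330 mm, with five look-alike grey spring clips (bag-clip type) standing on it 68 mm apart along its y, number 1 leftmost (+y); origin under the middle of the row of clips, x points away from the tabs. A clip is 90 mm long (x), 20 mm thick, 36 mm tall; mouth at its -x end, one rigid cheek (-y side) and one sprung cheek hinged at the +x end.
- card_1_tab (a point): gauge card in clip 1: upright 4 mm plywood blade (45 mm long, 40 tall) and a pull tab 40 mm long (x), 10 thick (y), 40 tall; 30 g. This point is the tab's centre, 20 mm above its foot on the board. x points into the clip; pull to -x. At the start it lies 80 mm in front of the clip's centre, with 15 mm of bare blade between tab and mouth and 30 mm in the mouth (free after 30 mm).
- card_2_tab (a point): gauge card in clip 2, just like card_1. Of the five clips three are sound and let their card slide only at about 10 to 18 N of pull; two are tired and let it slide at about 1 to 6 N. Which are tired changes every time and cannot be seen.
- card_3_tab (a point): gauge card in clip 3, just like card_1
- card_4_tab (a point): gauge card in clip 4, just like card_1
- card_5_tab (a point): gauge card in clip 5 (rightmost), just like card_1
- tray_floor (a point): centre of the inner floor of the single long green plastic tray fixed on the bench in front of the board, about 250 mm from the board's origin; inner space 132 mm (its x, about along the board's x) by 292 mm (its y), walls 4 mm thick rising 31 mm above this floor (rim 35 mm above the bench).
- mug: bystander: glazed blue mug, 80 mm across, 92 mm tall, origin under its centre
- bowl: bystander: small terracotta bowl, 120 mm across, 55 mm tall, origin under its centre
- jar: bystander: closed glass jar, 70 mm across, 90 mm tall, origin under its centre
- tile: bystander: pale celadon ceramic test tile lying flat between board and tray, 40 x 100 x 8 mm (x, y, z), origin under its centre
- rib: bystander: dark wooden rib lying flat, 50 x 110 x 7 mm (x, y, z), origin under its centre
- tool: bystander: aluminium turning tool lying along its x axis, 180 mm long, 15 mm thick, with a wire loop, origin under its middle
Mind the look-alikes: they are no part of the job. What is shaped like the part that bears card_3_tab but turquoise or yellow is not meant.

How it is judged:
On the way, in this order (a step that is already met when the one before it is completed fails the run):
1. a first card is in the tray (((x of card_1_tab in the frame of tray_floor between -0.06 and 0.06 m and y of card_1_tab in the frame of tray_floor between -0.14 and 0.14 m and z of card_1_tab in the frame of tray_floor between 0.002 and 0.03 m) or (x of card_2_tab in the frame of tray_floor between -0.06 and 0.06 m and y of card_2_tab in the frame of tray_floor between -0.14 and 0.14 m and z of card_2_tab in the frame of tray_floor between 0.002 and 0.03 m) or (x of card_3_tab in the frame of tray_floor between -0.06 and 0.06 m and y of card_3_tab in the frame of tray_floor between -0.14 and 0.14 m and z of card_3_tab in the frame of tray_floor between 0.002 and 0.03 m) or (x of card_4_tab in the frame of tray_floor between -0.06 and 0.06 m and y of card_4_tab in the frame of tray_floor between -0.14 and 0.14 m and z of card_4_tab in the frame of tray_floor between 0.002 and 0.03 m) or (x of card_5_tab in the frame of tray_floor between -0.06 and 0.06 m and y of card_5_tab in the frame of tray_floor between -0.14 and 0.14 m and z of card_5_tab in the frame of tray_floor between 0.002 and 0.03 m))), for 0.2 s.
2. a second card is in the tray (((x of card_1_tab in the frame of tray_floor between -0.06 and 0.06 m and y of card_1_tab in the frame of tray_floor between -0.14 and 0.14 m and z of card_1_tab in the frame of tray_floor between 0.002 and 0.03 m and x of card_2_tab in the frame of tray_floor between -0.06 and 0.06 m and y of card_2_tab in the frame of tray_floor between -0.14 and 0.14 m and z of card_2_tab in the frame of tray_floor between 0.002 and 0.03 m) or (x of card_1_tab in the frame of tray_floor between -0.06 and 0.06 m and y of card_1_tab in the frame of tray_floor between -0.14 and 0.14 m and z of card_1_tab in the frame of tray_floor between 0.002 and 0.03 m and x of card_3_tab in the frame of tray_floor between -0.06 and 0.06 m and y of card_3_tab in the frame of tray_floor between -0.14 and 0.14 m and z of card_3_tab in the frame of tray_floor between 0.002 and 0.03 m) or (x of card_1_tab in the frame of tray_floor between -0.06 and 0.06 m and y of card_1_tab in the frame of tray_floor between -0.14 and 0.14 m and z of card_1_tab in the frame of tray_floor between 0.002 and 0.03 m and x of card_4_tab in the frame of tray_floor between -0.06 and 0.06 m and y of card_4_tab in the frame of tray_floor between -0.14 and 0.14 m and z of card_4_tab in the frame of tray_floor between 0.002 and 0.03 m) or (x of card_1_tab in the frame of tray_floor between -0.06 and 0.06 m and y of card_1_tab in the frame of tray_floor between -0.14 and 0.14 m and z of card_1_tab in the frame of tray_floor between 0.002 and 0.03 m and x of card_5_tab in the frame of tray_floor between -0.06 and 0.06 m and y of card_5_tab in the frame of tray_floor between -0.14 and 0.14 m and z of card_5_tab in the frame of tray_floor between 0.002 and 0.03 m) or (x of card_2_tab in the frame of tray_floor between -0.06 and 0.06 m and y of card_2_tab in the frame of tray_floor between -0.14 and 0.14 m and z of card_2_tab in the frame of tray_floor between 0.002 and 0.03 m and x of card_3_tab in the frame of tray_floor between -0.06 and 0.06 m and y of card_3_tab in the frame of tray_floor between -0.14 and 0.14 m and z of card_3_tab in the frame of tray_floor between 0.002 and 0.03 m) or (x of card_2_tab in the frame of tray_floor between -0.06 and 0.06 m and y of card_2_tab in the frame of tray_floor between -0.14 and 0.14 m and z of card_2_tab in the frame of tray_floor between 0.002 and 0.03 m and x of card_4_tab in the frame of tray_floor between -0.06 and 0.06 m and y of card_4_tab in the frame of tray_floor between -0.14 and 0.14 m and z of card_4_tab in the frame of tray_floor between 0.002 and 0.03 m) or (x of card_2_tab in the frame of tray_floor between -0.06 and 0.06 m and y of card_2_tab in the frame of tray_floor between -0.14 and 0.14 m and z of card_2_tab in the frame of tray_floor between 0.002 and 0.03 m and x of card_5_tab in the frame of tray_floor between -0.06 and 0.06 m and y of card_5_tab in the frame of tray_floor between -0.14 and 0.14 m and z of card_5_tab in the frame of tray_floor between 0.002 and 0.03 m) or (x of card_3_tab in the frame of tray_floor between -0.06 and 0.06 m and y of card_3_tab in the frame of tray_floor between -0.14 and 0.14 m and z of card_3_tab in the frame of tray_floor between 0.002 and 0.03 m and x of card_4_tab in the frame of tray_floor between -0.06 and 0.06 m and y of card_4_tab in the frame of tray_floor between -0.14 and 0.14 m and z of card_4_tab in the frame of tray_floor between 0.002 and 0.03 m) or (x of card_3_tab in the frame of tray_floor between -0.06 and 0.06 m and y of card_3_tab in the frame of tray_floor between -0.14 and 0.14 m and z of card_3_tab in the frame of tray_floor between 0.002 and 0.03 m and x of card_5_tab in the frame of tray_floor between -0.06 and 0.06 m and y of card_5_tab in the frame of tray_floor between -0.14 and 0.14 m and z of card_5_tab in the frame of tray_floor between 0.002 and 0.03 m) or (x of card_4_tab in the frame of tray_floor between -0.06 and 0.06 m and y of card_4_tab in the frame of tray_floor between -0.14 and 0.14 m and z of card_4_tab in the frame of tray_floor between 0.002 and 0.03 m and x of card_5_tab in the frame of tray_floor between -0.06 and 0.06 m and y of card_5_tab in the frame of tray_floor between -0.14 and 0.14 m and z of card_5_tab in the frame of tray_floor between 0.002 and 0.03 m))), for 0.2 s.
At the end, for the whole second after the job is handed in: Both tired clips' cards rest in the tray (tab centre within 60 x 140 mm of its middle, 2 to 30 mm above its floor); the other three are in their clips, drawn less than 6 mm and within 10 mm sideways, each firmly clamped (over 7 N on the rigid cheek, so they are the sound ones) (((x of card_1_tab in the frame of tray_floor between -0.06 and 0.06 m and y of card_1_tab in the frame of tray_floor between -0.14 and 0.14 m and z of card_1_tab in the frame of tray_floor between 0.002 and 0.03 m and linear speed of card_1 below 0.02 m/s) or (x of card_1_tab in the frame of board between -0.086 and -0.07 m and y of card_1_tab in the frame of board between 0.126 and 0.146 m and contact force between card_1 and board above 7 N)) and ((x of card_2_tab in the frame of tray_floor between -0.06 and 0.06 m and y of card_2_tab in the frame of tray_floor between -0.14 and 0.14 m and z of card_2_tab in the frame of tray_floor between 0.002 and 0.03 m and linear speed of card_2 below 0.02 m/s) or (x of card_2_tab in the frame of board between -0.086 and -0.07 m and y of card_2_tab in the frame of board between 0.058 and 0.078 m and contact force between card_2 and board above 7 N)) and ((x of card_3_tab in the frame of tray_floor between -0.06 and 0.06 m and y of card_3_tab in the frame of tray_floor between -0.14 and 0.14 m and z of card_3_tab in the frame of tray_floor between 0.002 and 0.03 m and linear speed of card_3 below 0.02 m/s) or (x of card_3_tab in the frame of board between -0.086 and -0.07 m and y of card_3_tab in the frame of board between -0.01 and 0.01 m and contact force between card_3 and board above 7 N)) and ((x of card_4_tab in the frame of tray_floor between -0.06 and 0.06 m and y of card_4_tab in the frame of tray_floor between -0.14 and 0.14 m and z of card_4_tab in the frame of tray_floor between 0.002 and 0.03 m and linear speed of card_4 below 0.02 m/s) or (x of card_4_tab in the frame of board between -0.086 and -0.07 m and y of card_4_tab in the frame of board between -0.078 and -0.058 m and contact force between card_4 and board above 7 N)) and ((x of card_5_tab in the frame of tray_floor between -0.06 and 0.06 m and y of card_5_tab in the frame of tray_floor between -0.14 and 0.14 m and z of card_5_tab in the frame of tray_floor between 0.002 and 0.03 m and linear speed of card_5 below 0.02 m/s) or (x of card_5_tab in the frame of board between -0.086 and -0.07 m and y of card_5_tab in the frame of board between -0.146 and -0.126 m and contact force between card_5 and board above 7 N))); the robot touches nothing.
It fails at once if a third card is drawn out by more than 6 mm (x of each of card_1_tab, card_2_tab, card_3_tab in the frame of board below -0.086 m or x of each of card_1_tab, card_2_tab, card_4_tab in the frame of board below -0.086 m or x of each of card_1_tab, card_2_tab, card_5_tab in the frame of board below -0.086 m or x of each of card_1_tab, card_3_tab, card_4_tab in the frame of board below -0.086 m or x of each of card_1_tab, card_3_tab, card_5_tab in the frame of board below -0.086 m or x of each of card_1_tab, card_4_tab, card_5_tab in the frame of board below -0.086 m or x of each of card_2_tab, card_3_tab, card_4_tab in the frame of board below -0.086 m or x of each of card_2_tab, card_3_tab, card_5_tab in the frame of board below -0.086 m or x of each of card_2_tab, card_4_tab, card_5_tab in the frame of board below -0.086 m or x of each of card_3_tab, card_4_tab, card_5_tab in the frame of board below -0.086 m).
It fails at once if the mug, bowl, jar, tile, rib or turning tool is moved by more than 30 mm (distance of any of mug, bowl, jar, tile, rib, tool from where it was at the start of the episode above 0.03 m).
It also fails if it takes over 72 s, if anything falls off the work surface, if the arm or the gripper's body presses on something with over 40 N, if the wrist force passes 120 N, or if a joint passes its speed limit or range.

ROBOT

A 6-joint arm with a two-finger parallel gripper is mounted at the origin on the work surface. World frame = base frame: x ahead of the robot, y to its left, z up, the work surface at z = 0. Lengths are in m, angles in rad, forces in N, time in s.
With the tool pointing down it reaches from about 0.35 to 0.85 m from the base axis. Payload 8.1 kg.
Tool frame: the origin (TCP) lies between the finger pads; the fingertips stand 19 mm ahead of it and the grasp point (between the pads) is the TCP; z points along the fingers, y is the line along which they close (so a half turn about z gives the same grasp; the last joint's range is limited). The gripper opens to 93 mm and grips with 3 to 60 N. Pads are 15 mm wide; open, the fingers measure 128 mm over their backs; the gripper's body (75 mm by 188 mm) begins 65 mm behind the grasp point.
Start: joints at [1.262, 0.13, 1.488, -0, 1.523, -0.085], TCP at [0.133, 0.585, 0.238] pointing down, gripper open.
Joint ranges: [-2.96, 2.96], [-0.89, 2.26], [0.02, 2.5], [-1.34, 4.48], [0, 2.73], [-2.66, 2.66]. Speed limits (rad/s): [2.39, 2.39, 2.79, 3.14, 3.14, 3.14].

INTERFACE

Orientations are given as [roll, pitch, yaw] about the fixed x, y, z axes, in that order (R = Rz(yaw) Ry(pitch) Rx(roll)).
In Python, from bench import manip gives the robot as it stands.
- The arm moves only by the tool send_rows, never from a script. Its argument "steps" is text: rows parted by semicolons, each of 5 numbers parted by spaces: the shift along the world's x, y, z in m, then the turn about the world's z in rad, then the finger opening in m, from 0 to 0.093. In form: x y z spin fingers; .... A call has 1 to 12 rows; each row is the pose to reach, as a shift and turn from the pose commanded when the call began; what a row does not reach only later rows make up. A row lasts 1/8 s, in which the tool goes at most 62.5 mm and 10.7 degrees, less where a joint would pass 70% of its speed; a pose out of reach is approached as far as the arm can. A call with a gripper value outside its range is refused whole. The fingers move at their own pace and stop on an object; "grip_force" is the grip in N (left out, the last holds). Time passes only in rows, so rows that repeat a pose let the fingers close. It gives the time, the measured TCP pose, the force, the opening and the grip force at its end, in the units of the state.
- manip.get_state(): the state, without advancing time (a new reading comes with each control period).
- manip.snapshot(name): name is "scene" or "side" or "wrist"; returns the picture (480x640x3 uint8, red, green, blue); there is no depth.
- manip.camera_info(name): a dict with "vfov" (degrees; the focal length in pixels is half the picture's height over the tangent of half this angle, whatever the lens; pixels are square), "cx", "cy" (the principal point, pixels), "xyz" and "orientation" of the camera in the world. Camera axes: x right, y down, z forward; pixel columns grow to the right and rows downward; lengths in m; the calibration is good to about 2 mm. A picture is of the moment at which its call begins: read the wrist's pose just before it. camera_info takes no time and is no camera call; for the wrist camera it gives the pose at the moment of the call.
- manip.job_done(): hands the job in; it is judged then, once.
The state is a dict: "time_s": time; "joints": joint angles; "qvel": joint speeds; "joint_efforts": joint torques, N m; "ee_pos": TCP position; "orientation": TCP orientation; "ft_force": force on the tool from outside, world axes, zero at the start; "torque": the same for the moment, N m; "gripper_width": opening from 0.0 (shut) to 1.0 (fully open); "grip_force": force on a finger pad.
Only numpy, scipy, OpenCV 4.12 (cv2) and the standard library are available. Lean on these libraries where they do the work, as an engineer would, in place of code of your own. Each camera call takes 0.05 s, during which the arm holds its last target. There are 200 camera calls.

## Working session

There is one attempt and no reset: what is moved stays moved. The work goes in short steps, Python scripts to look and compute and a tool call to move; the robot and the scene stay as the last step left them, time stands still between calls to the robot, and variables do not carry over. Pictures are saved under pics/ and viewed, at most 10 in all, crops included, and the job is handed in when it is done.

Besides the shell and the picture viewer there is one more tool, called by a JSON object that holds its "op" and its "data". send_rows: Moves the arm, as the interface text tells. Its arguments: {"type":"object","properties":{"steps":{"type":"string"},"grip_force":{"type":"number"}},"required":["steps"]}

```bash
mkdir -p pics; python3 - <<'E'
from bench import manip
import cv2
print(manip.get_state())
for n in ["scene","side"]:
    print(n,manip.camera_info(n)); cv2.imwrite(f"pics/{n}0.png",manip.snapshot(n)[:,:,::-1])
E
```

```text
{'time_s': 0.0, 'joints': array([ 1.26157257e+00,  1.31163880e-01,  1.48924201e+00, -1.58278019e-05,
        1.52296912e+00, -8.54116289e-02]), 'qvel': array([ 8.05939906e-04, -2.39756478e-04,  6.09826637e-04,  3.93704421e-05,
       -1.65874222e-03,  8.30510921e-04]), 'joint_efforts': array([-1.97174755e-03, -5.59823048e+01, -4.91766465e+01,  7.65286759e-02,
        3.49283824e-02, -1.99185370e-04]), 'ee_pos': array([0.13300356, 0.58454901, 0.23660624]), 'orientation': array([-3.13981544e+00, -1.36298490e-04,  2.91778117e+00]), 'ft_force': array([-0.43490441, -1.27947582, -0.13606574]), 'torque': array([ 0.00104616, -0.00575616, -0.03301528]), 'grip_force': 0.0, 'gripper_width': 1.0024871506861903}
scene {'vfov': 51.83034819773732, 'cx': 318.761055302723, 'cy': 231.3370263267235, 'xyz': array([ 1.34681119, -0.15652286,  0.61747806]), 'orientation': array([-2.17937005,  0.00673849,  1.4763849 ])}
side {'vfov': 49.178651159423154, 'cx': 324.44185347120396, 'cy': 239.21116709599383, 'xyz': array([ 0.03162902, -0.78625811,  0.56091212]), 'orientation': array([-2.10701099, -0.00324068, -0.63654829])}
```

View pics/scene0.png

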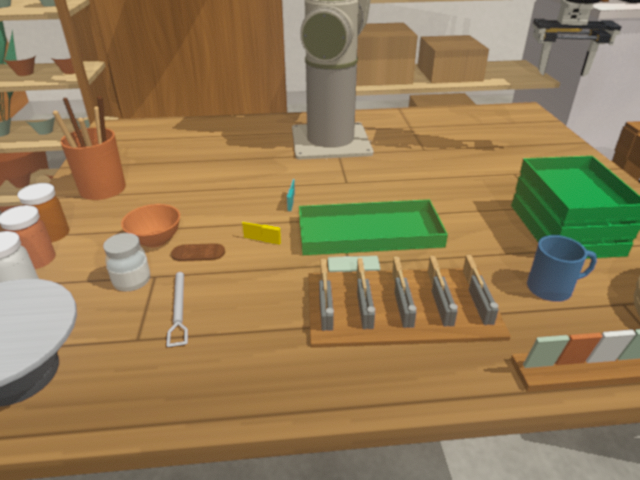

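View pics/side0.png

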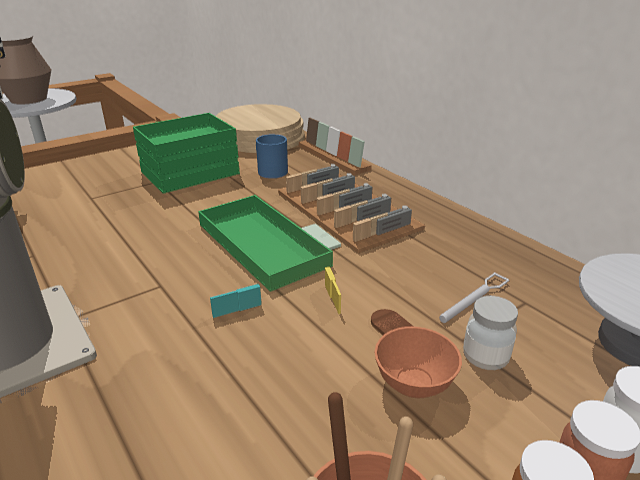

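Scene picture: the board, with 5 clips, runs from (310,340) to (505,335). The tray covers (300–445, 205–250), with the tile at (353,263). I'll enlarge both views for measuring.

```bash
python3 - <<'E'
import cv2
a=cv2.imread("pics/scene0.png")[195:347,293:513]; b=cv2.imread("pics/side0.png")[155:292,195:430]
cv2.imwrite("pics/sc1.png",cv2.resize(a,None,fx=3.6,fy=3.6,interpolation=cv2.INTER_CUBIC))
cv2.imwrite("pics/si1.png",cv2.resize(b,None,fx=3.4,fy=3.4,interpolation=cv2.INTER_CUBIC))
E
```

```text
(no output)
```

View pics/sc1.png

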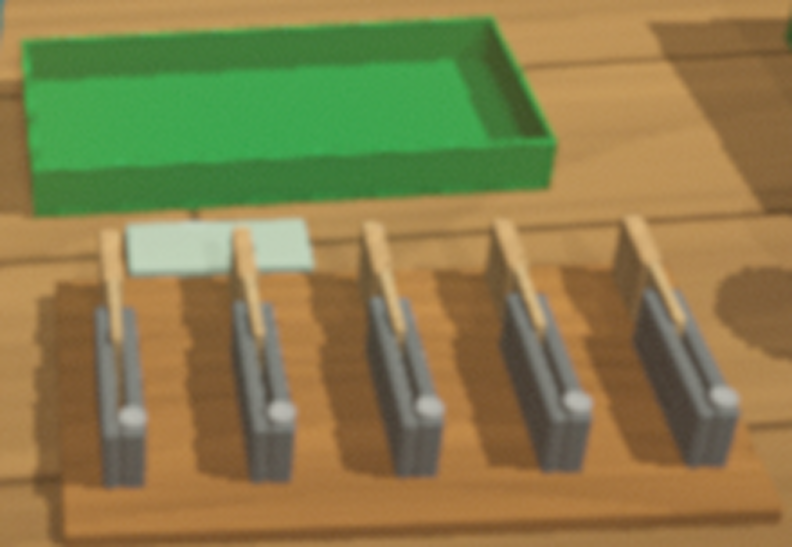

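View pics/si1.png

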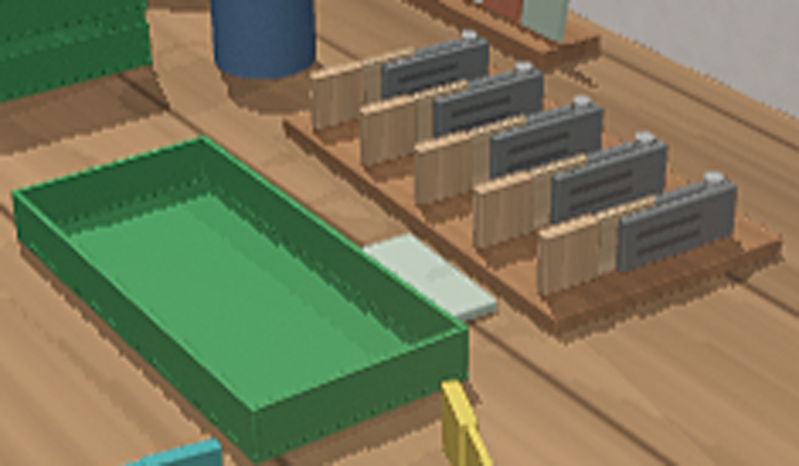

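The crops show the tab ends, the clip rears and the tray rim corners clearly, so I'll fit the poses from those points.

```bash
cat > h.py <<'E'
import numpy as np
from scipy.spatial.transform import Rotation as R
from scipy.optimize import least_squares
from bench import manip
def proj(n,P,ci=None):
    c=ci or manip.camera_info(n); f=240/np.tan(np.radians(c["vfov"]/2))
    p=(np.asarray(P)-c["xyz"])@R.from_euler("xyz",c["orientation"]).as_matrix()
    return p[:,:2]/p[:,2:]*f+[c["cx"],c["cy"]]
def fit(obs,x0):
    def w(v,L):
        c,s=np.cos(v[2]),np.sin(v[2]); return np.c_[v[0]+c*L[:,0]-s*L[:,1],v[1]+s*L[:,0]+c*L[:,1],L[:,2]]
    fun=lambda v:np.concatenate([(proj(n,w(v,L))-u).ravel() for n,L,u in obs])
    r=least_squares(fun,x0,loss="soft_l1"); return r.x,r.fun.reshape(-1,2)
E
python3 - <<'E'
from h import *
S=lambda a:np.array(a)/3.6+[293,195]-0.36
T=lambda a:np.array(a)/3.4+[195,155]-0.35
ys=np.array([-2,-1,0,1,2])*.068
L=lambda x,dy,z:np.c_[np.full(5,x),ys+dy,np.full(5,z)]
sc=("scene",L(-.1,0,.052),S([(108,231),(242,231),(372,224),(502,221),(634,217)]))
cr=("scene",L(.045,0,.012),S([(122,486),(270,479),(417,474),(563,469),(710,464)]))
sb=("side",L(-.1,-.005,.012),T([(541,292),(475,247),(417,204),(363,163),(314,130)]))
st=("side",L(-.1,-.005,.052),T([(541,234),(476,190),(417,149),(363,109),(313,75)]))
np.set_printoptions(precision=4,suppress=True)
for o in ([sc,cr],[sb,st],[sc,sb,st]):
    v,r=fit(o,[.75,-.1,0]); print("board",v); 
print(r)
K=np.array([[-.07,-.15,.035],[-.07,.15,.035],[.07,.15,.035],[.07,-.15,.035]])
ts=("scene",K,S([(23,42),(493,18),(554,141),(32,172)])); tt=("side",K[[0,1,2,3]],T([(250,408),(14,195),(203,138),(467,328)]))
for o in ([ts],[tt],[ts,tt]): 
    v2,r=fit(o,[.5,-.1,0]); print("tray",v2)
print(r)
c,s=np.cos(v[2]),np.sin(v[2])
for k in range(5): y=(2-k)*.068; print(k+1,v[0]-.08*c-s*y,v[1]-.08*s+c*y)
print(manip.camera_info("wrist"))
E
```

```text
board [ 0.7321  0.0466 -0.0564]
board [ 0.7336  0.0508 -0.0565]
board [ 0.733   0.0481 -0.057 ]
[[ 1.4848 -0.9619]
 [ 0.7284 -1.9968]
 [ 0.9386 -1.0831]
 [ 1.0054 -1.2764]
 [ 0.3739 -1.188 ]
 [ 0.0617  0.9138]
 [ 0.6865  0.3424]
 [ 0.534   0.3408]
 [ 0.5905  0.7692]
 [ 0.401  -0.2555]
 [ 0.7004  0.7872]
 [ 0.6522  0.4305]
 [ 0.4754  0.3267]
 [ 0.2632  0.9245]
 [ 0.1405  0.6359]]
tray [ 0.4808  0.0305 -0.0087]
tray [ 0.4772  0.031  -0.0149]
tray [ 0.478   0.0312 -0.0147]
[[-0.9373 -1.5603]
 [ 0.3451 -1.1921]
 [ 1.4858 -0.0562]
 [-0.2651 -0.9824]
 [ 0.4322  0.7266]
 [-0.8573 -1.3023]
 [ 0.6296 -0.9199]
 [ 0.7158 -0.1655]]
1 0.6608280143931516 0.18840134474459674
2 0.6569543480621873 0.12051176742114926
3 0.6530806817312229 0.052622190097701776
4 0.6492070154002585 -0.015267387225745707
5 0.6453333490692942 -0.08315696454919319
{'vfov': 71.19540830414299, 'cx': 319.54666244284357, 'cy': 239.00466387217904, 'xyz': array([0.0615, 0.6025, 0.3857]), 'orientation': array([2.8768, 0.0018, 1.3485])}
```

{"op": "send_rows", "data": {"steps": "0.048 -0.036 0 0.1 0.04;0.096 -0.072 0 0.167 0.04;0.144 -0.108 0 0.167 0.04;0.192 -0.144 0 0.167 0.04;0.24 -0.18 0 0.167 0.04;0.288 -0.216 0 0.167 0.04;0.336 -0.252 0 0.167 0.04;0.384 -0.288 0 0.167 0.04;0.432 -0.324 0 0.167 0.04;0.48 -0.36 0 0.167 0.04;0.528 -0.396 0 0.167 0.04;0.528 -0.396 0 0.167 0.04"}}

```text
time_s: 1.6
ee_pos: [0.6631, 0.1851, 0.2351]
orientation: [-3.14, -0.002, 3.08]
ft_force: [-0.0, -0.0, 0.1]
gripper_width: 0.43
grip_force: 0.0
```

```bash
python3 - <<'E'
from h import *
import cv2
for i in range(1):
    s=manip.get_state(); c=manip.camera_info("wrist"); im=manip.snapshot("wrist")
print(s["time_s"],s["ee_pos"],s["orientation"],s["ft_force"],s["gripper_width"],np.abs(s["qvel"]).max(),c)
for k,P in enumerate([(.6608,.1884,.052),(.6570,.1205,.052),(.6531,.0526,.052),(.6492,-.0153,.052),(.6453,-.0832,.052)]):
    u=proj("wrist",[P],c)[0]; print(u); cv2.drawMarker(im,tuple(int(round(t)) for t in u),(255,0,0),0,8,1)
cv2.imwrite("pics/w0.png",im[:,:,::-1])
E
```

```text
1.6 [0.6631282  0.18510998 0.23509889] [-3.13991426e+00 -2.46209914e-03  3.08002418e+00] [-0.04699226 -0.00498556  0.11775481] 0.43046701370925805 0.060928060165079734 {'vfov': 71.19540830414299, 'cx': 319.54666244284357, 'cy': 239.00466387217904, 'xyz': array([0.5902685 , 0.19140579, 0.38430338]), 'orientation': array([2.87906141e+00, 1.75816200e-03, 1.51073527e+00])}
[321.34288243 221.14214115]
[254.17087766 221.39094382]
[187.05752936 221.54297215]
[120.00853937 221.69485469]
[ 53.02381517 221.84659165]
```

View pics/w0.png

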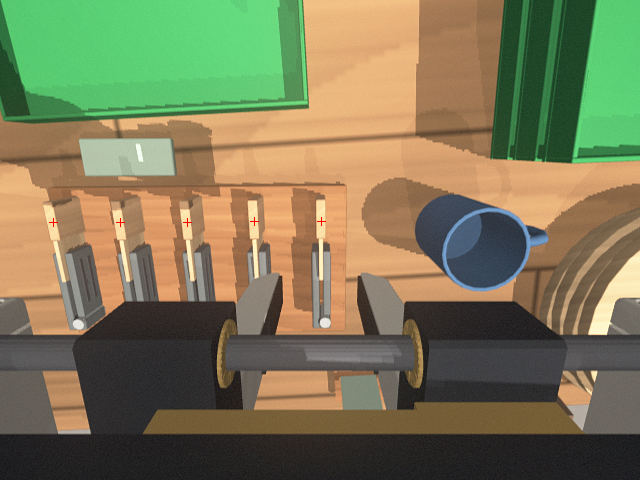

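The marks fall on all five tabs, so the fit holds. Next I descend on tab 1.

{"op": "send_rows", "data": {"steps": "0 0 -0.05 0 0.036;0 0 -0.1 0 0.036;0 0 -0.15 0 0.036;0 0 -0.18 0 0.036;0 0 -0.196 0 0.036;0 0 -0.196 0 0.036;0 0 -0.196 0 0.036", "grip_force": 8}}

```text
time_s: 2.52
ee_pos: [0.6624, 0.1897, 0.0439]
orientation: [3.141, 0.003, 3.085]
ft_force: [0.8, 0.2, 0.5]
gripper_width: 0.386
grip_force: 0.0
```

{"op": "send_rows", "data": {"steps": "0 0 -0 0 0.005;0 0 0 0 0.005;0 0 0 0 0.005;0 0 0 0 0.005;0 0 0 0 0.005"}}

```text
time_s: 3.15
ee_pos: [0.6615, 0.1874, 0.0426]
orientation: [-3.14, 0.0, 3.084]
ft_force: [-3.6, -6.2, 6.9]
gripper_width: 0.11
grip_force: 8.0
```

{"op": "send_rows", "data": {"steps": "0 -0.001 0.001 0 0.005;0 -0.001 0.001 0 0.005;0 -0.001 0.001 0 0.005"}}

```text
time_s: 3.52
ee_pos: [0.6614, 0.1864, 0.0427]
orientation: [-3.14, 0.0, 3.084]
ft_force: [0.6, -6.5, 0.6]
gripper_width: 0.105
grip_force: 8.0
```

{"op": "send_rows", "data": {"steps": "0 -0.002 0 0 0.005;0 -0.002 0 0 0.005;0 -0.002 0 0 0.005"}}

```text
time_s: 3.9
ee_pos: [0.6614, 0.1856, 0.0427]
orientation: [-3.141, 0.001, 3.085]
ft_force: [2.5, -3.8, -0.8]
gripper_width: 0.108
grip_force: 8.0
```

{"op": "send_rows", "data": {"steps": "-0.001 -0.0005 0 0 0.005;-0.001 -0.0005 0 0 0.005;-0.001 -0.0005 0 0 0.005"}}

```text
time_s: 4.28
ee_pos: [0.6613, 0.1854, 0.0428]
orientation: [3.141, 0.003, 3.085]
ft_force: [7.0, -2.8, -4.3]
gripper_width: 0.113
grip_force: 8.0
```

{"op": "send_rows", "data": {"steps": "-0.001 0 0 0 0.005;-0.001 0 0 0 0.005;-0.001 0 0 0 0.005"}}

```text
time_s: 4.65
ee_pos: [0.6609, 0.1854, 0.0431]
orientation: [3.141, 0.004, 3.085]
ft_force: [9.1, -2.3, -4.6]
gripper_width: 0.112
grip_force: 8.0
```

Clip 1 takes over 7–9 N with no slide, so it is sound. On to clip 2.

{"op": "send_rows", "data": {"steps": "0.001 0 0 0 0.036;0.001 0 0 0 0.036;0.001 0 0 0 0.036;0 0 0.025 0 0.036;0 0 0.045 0 0.036;-0.002 -0.04 0.045 0 0.036;-0.002 -0.0685 0.045 0 0.036;-0.002 -0.0685 0.045 0 0.036;-0.002 -0.0685 0.02 0 0.036;-0.002 -0.0685 0 0 0.036;-0.002 -0.0685 0 0 0.036;-0.002 -0.0685 0 0 0.036"}}

```text
time_s: 6.15
ee_pos: [0.6573, 0.1175, 0.043]
orientation: [3.142, 0.0, 3.085]
ft_force: [0.1, -0.9, 0.1]
gripper_width: 0.389
grip_force: 0.0
```

{"op": "send_rows", "data": {"steps": "0 0 0 0 0.005;0 0 0 0 0.005;0 0 0 0 0.005;0 0 0 0 0.005;0 0 0 0 0.005"}}

```text
time_s: 6.78
ee_pos: [0.6574, 0.1174, 0.0431]
orientation: [3.141, 0.001, 3.085]
ft_force: [-0.7, 2.8, 2.8]
gripper_width: 0.107
grip_force: 8.0
```

{"op": "send_rows", "data": {"steps": "-0.0015 0 0 0 0.005;-0.0015 0 0 0 0.005;-0.0015 0 0 0 0.005"}}

```text
time_s: 7.15
ee_pos: [0.6567, 0.1174, 0.0432]
orientation: [3.141, 0.002, 3.085]
ft_force: [3.8, 2.7, 0.5]
gripper_width: 0.107
grip_force: 8.0
```

{"op": "send_rows", "data": {"steps": "-0.001 0 0 0 0.005;-0.001 0 0 0 0.005;-0.001 0 0 0 0.005"}}

```text
time_s: 7.52
ee_pos: [0.6558, 0.1173, 0.0432]
orientation: [3.141, 0.003, 3.085]
ft_force: [5.7, 3.9, 0.5]
gripper_width: 0.108
grip_force: 8.0
```

{"op": "send_rows", "data": {"steps": "-0.001 0 0 0 0.005;-0.001 0 0 0 0.005;-0.001 0 0 0 0.005"}}

```text
time_s: 7.9
ee_pos: [0.6548, 0.1174, 0.0432]
orientation: [3.141, 0.003, 3.085]
ft_force: [4.3, 2.8, -0.1]
gripper_width: 0.107
grip_force: 8.0
```

{"op": "send_rows", "data": {"steps": "0 0 0 0 0.005;0 0 0 0 0.005"}}

```text
time_s: 8.15
ee_pos: [0.6548, 0.1174, 0.0432]
orientation: [3.141, 0.003, 3.085]
ft_force: [4.6, 3.0, -0.3]
gripper_width: 0.106
grip_force: 8.0
```

The card slides at about 4.5 N, so clip 2 is tired. I'll draw it out.

{"op": "send_rows", "data": {"steps": "-0.01 0.0005 0 0 0.005;-0.02 0.001 0 0 0.005;-0.03 0.0017 0 0 0.005;-0.045 0.0025 0 0 0.005;-0.045 0.0025 0 0 0.005;-0.045 0.0025 0.03 0 0.005;-0.045 0.0025 0.06 0 0.005;-0.09 -0.006 0.06 0 0.005;-0.14 -0.016 0.06 0 0.005;-0.19 -0.026 0.06 0 0.005;-0.205 -0.026 0.06 0 0.005;-0.205 -0.026 0.06 0 0.005", "grip_force": 15}}

```text
time_s: 9.65
ee_pos: [0.4474, 0.0907, 0.1022]
orientation: [-3.141, -0.001, 3.085]
ft_force: [0.1, -0.5, -0.0]
gripper_width: 0.108
grip_force: 15.0
```

```bash
python3 - <<'E'
from h import *
import cv2
s=manip.get_state(); print(s["ee_pos"])
a=manip.snapshot("scene")[150:350,280:520]; b=manip.snapshot("side")[130:330,190:430]
cv2.imwrite("pics/p1.png",cv2.resize(np.hstack([a,b])[:,:,::-1],(800,333)))
E
```

```text
[0.44735752 0.09074354 0.10220501]
```

View pics/p1.png

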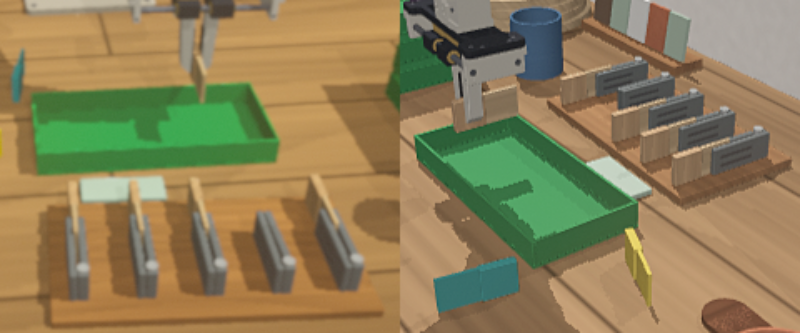

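The picture shows card 2 in the gripper above the tray and clip 2 empty. I'll lower it and release.

{"op": "send_rows", "data": {"steps": "0 0 -0.03 0 0.005;0 0 -0.055 0 0.005;0 0 -0.064 0 0.005;0 0 -0.066 0 0.005;0 0 -0.066 0 0.005;0 0 -0.066 0 0.036;0 0 -0.066 0 0.036;0 0 -0.066 0 0.036;0 0 -0.03 0 0.036;0 0 0 0 0.036"}}

```text
time_s: 11.0
ee_pos: [0.4485, 0.091, 0.1036]
orientation: [-3.142, -0.0, 3.085]
ft_force: [0.3, -0.2, -0.4]
gripper_width: 0.388
grip_force: 0.0
```

{"op": "send_rows", "data": {"steps": "0.05 -0.01 0 0 0.036;0.1 -0.02 0 0 0.036;0.15 -0.03 0 0 0.036;0.2 -0.04 0 0 0.036;0.2035 -0.0415 0 0 0.036;0.2035 -0.0415 0 0 0.036;0.2035 -0.0415 -0.03 0 0.036;0.2035 -0.0415 -0.06 0 0.036;0.2035 -0.0415 -0.06 0 0.036;0.2035 -0.0415 -0.06 0 0.036", "grip_force": 8}}

```text
time_s: 12.25
ee_pos: [0.6523, 0.0499, 0.0443]
orientation: [3.141, 0.001, 3.085]
ft_force: [0.3, -0.3, 0.8]
gripper_width: 0.389
grip_force: 0.0
```

{"op": "send_rows", "data": {"steps": "0 0 0 0 0.005;0 0 0 0 0.005;0 0 0 0 0.005;0 0 0 0 0.005;0 0 0 0 0.005"}}

```text
time_s: 12.88
ee_pos: [0.6525, 0.0496, 0.0432]
orientation: [3.142, 0.001, 3.085]
ft_force: [-1.5, 0.4, 5.4]
gripper_width: 0.11
grip_force: 8.0
```

{"op": "send_rows", "data": {"steps": "-0.0015 0 0 0 0.005;-0.0015 0 0 0 0.005;-0.0015 0 0 0 0.005"}}

```text
time_s: 13.25
ee_pos: [0.6524, 0.0496, 0.0433]
orientation: [3.141, 0.004, 3.085]
ft_force: [6.6, 0.6, -0.7]
gripper_width: 0.111
grip_force: 8.0
```

{"op": "send_rows", "data": {"steps": "-0.001 0 0 0 0.005;-0.001 0 0 0 0.005;-0.001 0 0 0 0.005"}}

```text
time_s: 13.62
ee_pos: [0.652, 0.0496, 0.0433]
orientation: [3.141, 0.005, 3.085]
ft_force: [9.4, 1.1, -3.4]
gripper_width: 0.107
grip_force: 8.0
```

{"op": "send_rows", "data": {"steps": "0.001 0 0 0 0.036;0.001 0 0 0 0.036;0.001 0 0 0 0.036;0 0 0.025 0 0.036;0 0 0.045 0 0.036;-0.002 -0.04 0.045 0 0.036;-0.002 -0.068 0.045 0 0.036;-0.002 -0.068 0.045 0 0.036;-0.002 -0.068 0.02 0 0.036;-0.002 -0.068 0 0 0.036;-0.002 -0.068 0 0 0.036;-0.002 -0.068 0 0 0.036"}}

```text
time_s: 15.12
ee_pos: [0.6479, -0.0181, 0.0431]
orientation: [3.142, 0.0, 3.085]
ft_force: [0.4, -1.2, 0.1]
gripper_width: 0.383
grip_force: 0.0
```

{"op": "send_rows", "data": {"steps": "0 0 0 0 0.005;0 0 0 0 0.005;0 0 0 0 0.005;0 0 0 0 0.005;0 0 0 0 0.005"}}

```text
time_s: 15.75
ee_pos: [0.648, -0.0183, 0.0431]
orientation: [3.141, 0.001, 3.085]
ft_force: [0.5, 1.8, 3.9]
gripper_width: 0.106
grip_force: 8.0
```

{"op": "send_rows", "data": {"steps": "-0.0015 0 0 0 0.005;-0.0015 0 0 0 0.005;-0.0015 0 0 0 0.005"}}

```text
time_s: 16.12
ee_pos: [0.6478, -0.0183, 0.0432]
orientation: [3.141, 0.004, 3.085]
ft_force: [7.3, 1.5, -2.1]
gripper_width: 0.106
grip_force: 8.0
```

{"op": "send_rows", "data": {"steps": "-0.001 0 0 0 0.005;-0.001 0 0 0 0.005;-0.001 0 0 0 0.005"}}

```text
time_s: 16.5
ee_pos: [0.6474, -0.0183, 0.0432]
orientation: [3.141, 0.005, 3.085]
ft_force: [9.6, 1.5, -4.5]
gripper_width: 0.108
grip_force: 8.0
```

Clips 3 and 4 are sound, which leaves clip 5. I'll check it with the same tug.

{"op": "send_rows", "data": {"steps": "0.001 0 0 0 0.036;0.001 0 0 0 0.036;0.001 0 0 0 0.036;0 0 0.025 0 0.036;0 0 0.045 0 0.036;-0.002 -0.04 0.045 0 0.036;-0.002 -0.068 0.045 0 0.036;-0.002 -0.068 0.045 0 0.036;-0.002 -0.068 0.02 0 0.036;-0.002 -0.068 0 0 0.036;-0.002 -0.068 0 0 0.036;-0.002 -0.068 0 0 0.036"}}

```text
time_s: 18.0
ee_pos: [0.6434, -0.0861, 0.043]
orientation: [3.142, 0.0, 3.085]
ft_force: [0.3, -0.5, 1.2]
gripper_width: 0.384
grip_force: 0.0
```

{"op": "send_rows", "data": {"steps": "0 0 0 0 0.005;0 0 0 0 0.005;0 0 0 0 0.005;0 0 0 0 0.005;0 0 0 0 0.005"}}

```text
time_s: 18.62
ee_pos: [0.6434, -0.0862, 0.0431]
orientation: [3.141, 0.001, 3.085]
ft_force: [-0.7, 2.8, 4.5]
gripper_width: 0.108
grip_force: 8.0
```

{"op": "send_rows", "data": {"steps": "-0.0015 0 0 0 0.005;-0.0025 0 0 0 0.005;-0.0025 0 0 0 0.005;-0.0025 0 0 0 0.005;-0.0025 0 0 0 0.005"}}

```text
time_s: 19.25
ee_pos: [0.6418, -0.0862, 0.0431]
orientation: [3.141, 0.003, 3.085]
ft_force: [4.4, 2.6, 0.6]
gripper_width: 0.107
grip_force: 8.0
```

Clip 5 slides at 4.4 N, so it is tired too.

{"op": "send_rows", "data": {"steps": "-0.01 0.0005 0 0 0.005;-0.02 0.001 0 0 0.005;-0.03 0.0017 0 0 0.005;-0.045 0.0025 0 0 0.005;-0.045 0.0025 0 0 0.005;-0.045 0.0025 0.03 0 0.005;-0.045 0.0025 0.06 0 0.005;-0.09 0.025 0.06 0 0.005;-0.14 0.045 0.06 0 0.005;-0.19 0.065 0.06 0 0.005;-0.192 0.067 0.06 0 0.005;-0.192 0.067 0.06 0 0.005", "grip_force": 15}}

```text
time_s: 20.75
ee_pos: [0.4489, -0.0197, 0.1029]
orientation: [-3.141, 0.001, 3.085]
ft_force: [0.6, 0.4, -0.4]
gripper_width: 0.103
grip_force: 15.0
```

{"op": "send_rows", "data": {"steps": "0 0 -0.03 0 0.005;0 0 -0.055 0 0.005;0 0 -0.064 0 0.005;0 0 -0.066 0 0.005;0 0 -0.066 0 0.005;0 0 -0.066 0 0.036;0 0 -0.066 0 0.036;0 0 -0.066 0 0.036;0 0 -0.03 0 0.036;0 0 0.03 0 0.036;0 0 0.09 0 0.036;0 0 0.09 0 0.036"}}

```text
time_s: 22.25
ee_pos: [0.4521, -0.02, 0.1988]
orientation: [-3.14, 0.011, 3.085]
ft_force: [0.3, 0.4, -0.3]
gripper_width: 0.387
grip_force: 0.0
```

```bash
python3 - <<'E'
from h import *
import cv2
a=manip.snapshot("scene")[170:350,280:520]; b=manip.snapshot("side")[150:330,190:430]
cv2.imwrite("pics/p2.png",cv2.resize(np.hstack([a,b])[:,:,::-1],(800,300)))
E
```

```text
(no output)
```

View pics/p2.png

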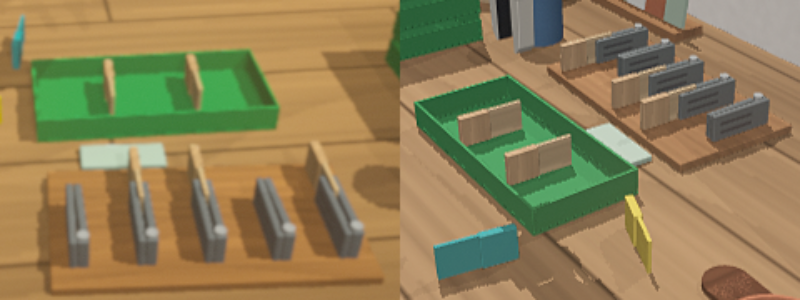

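Both cards stand in the tray, cards 1, 3 and 4 are still in their clips, and the gripper is clear.

```bash
python3 -c "
from bench import manip
print(manip.job_done())"
```

```text
the job is handed in; nothing more can be done
None
```

I found clips 2 and 5 to be the tired ones (cards slid at about 4.5 N), put both their cards in the green tray, left cards 1, 3 and 4 clamped, and handed the job in at about 22 s; no verdict was returned.

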